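# Crank the bench vise shut on a block of carving wax

### The job

Fit the loose crank fully down over the square shaft of the little bench vise, without forcing it, and wind it clockwise until the sliding jaw has come up to the wax block and its sprung face plate is pushed in about half way (not right in, that would mark the wax). Leave the crank seated on the shaft with the block held between the jaws, and leave the other things on the bench alone.

Things in the scene. Friction and masses are not known exactly. Their poses are not given: they have to be found in the camera images.
- vise: Grey bench vise, fixed, 84 mm wide, 211 mm long. Origin at bench level on the axis of its upright square drive shaft, in the middle of a 76 x 76 mm gear housing; the round cover on the housing (top at z = 60 mm) is where the crank's foot rests. The bed runs along the vise's +y: sliding jaw, wax block, fixed jaw (face at y = 143 mm); jaws up to 50 mm high.
- shaft_top (a point): Centre of the top of the steel drive shaft: 13.5 mm square, 14 mm tall above the cover, then tapered over 8 mm to a 3 mm square top. The angle of the square differs each time and is NOT given by this entry: find it by feel or see it. Turns stiffly (0.1 N m); clockwise from above moves the sliding jaw along +y, 9 mm a turn. It stays where it is left.
- crank: Loose steel crank, about 0.28 kg, standing upright on its hub. Origin at the middle of the hub's underside, z up, +x from the hub along the arm to the grip. The arm, 15 mm wide, leaves the hub 30 to 38 mm above the underside.
- crank_hub (a point): Centre of the crank's hub: dark steel, 28 x 28 mm square, sides along the crank's x and y, 46 mm tall, this point half-way up; 83 mm above the bench when seated. In its underside a blind square socket, 15.4 mm wide, 26 mm deep, sides along x and y: it goes on at every quarter turn, but when more than about 0.12 rad out it stops on the taper, 14 to 18 mm short.
- crank_handle (a point): Centre of the crank's upright black grip, a freely spinning sleeve: 18 mm thick, 49 mm tall, this point 65 mm above the hub's underside and 60 mm from its axis. Mind the hutch: a shelf 0.30 m above the bench begins 0.60 m ahead of the robot, and a side panel 0.17 m and more high stands at y = -0.39 m from 0.43 m ahead; come and go on the robot's side of them.
- pad (a joint): How far the sprung steel face plate of the sliding jaw is pushed in towards its carriage, in m: 0 = out (touching nothing), 0.012 = right in. Spring 1.2 N per mm.
- pad_face (a point): Middle of the front face (70 x 24 mm) of the sliding jaw's sprung plate, which meets the wax block. Reaching the block takes one to two turns, pushing the plate in half way about 0.7 turn more.
- wax: Block of carving wax, about 32 x 61 x 18 mm, lying loose on the vise's bed between the jaws, its 32 mm side along the vise's y. Origin at the middle of its underside.
- flux_jar: Bystander: small jar, 46 mm wide, 41 mm high. Origin under its middle.
- needle_file: Bystander: hand file with a round handle, 185 mm long, 15 mm thick, lying flat.
- pliers: Bystander: grey pliers, 128 x 51 x 10 mm, lying flat.
Things that resemble listed ones, but are neither listed nor needed, are in the scene too. What is shaped like the crank but green is not meant.

How it is judged:
On the way, in this order (a step that is already met when the one before it is completed fails the run):
1. the crank is seated on the square shaft, the jaw still clear of the block (horizontal distance between crank_hub and shaft_top below 0.004 m and z of crank_hub in the frame of vise below 0.087 m and angle between crank's own z axis and vertical below 0.12 rad and value of joint pad below 0.001 m), for 0.2 s.
2. with the crank on the shaft, the jaw is wound up to the block and starts to press (horizontal distance between crank_hub and shaft_top below 0.006 m and z of crank_hub in the frame of vise below 0.092 m and value of joint pad above 0.0015 m), for 0.1 s.
At the end, for the whole second after the job is handed in: The wax block lies flat on the vise's bed, held between the jaws, within 20 mm of the middle; the sprung face plate is pushed in 3 to 9.5 mm; the crank is seated on the shaft (within 4 mm of fully down and of the axis, upright within 0.12 rad); all at rest (value of joint pad between 0.003 and 0.0095 m and contact force between wax and vise above 3 N and z of wax in the frame of vise below 0.026 m and x of wax in the frame of vise between -0.02 and 0.02 m and angle between wax's own z axis and vertical below 0.1 rad and horizontal distance between crank_hub and shaft_top below 0.004 m and z of crank_hub in the frame of vise below 0.087 m and angle between crank's own z axis and vertical below 0.12 rad and linear speed of each of crank, wax below 0.02 m/s); the robot touches nothing.
It fails at once if the crank is forced against the vise or its shaft with more than 80 N (contact force between crank and vise above 80 N).
It fails at once if the sprung face plate is pushed right in (more than 11.3 mm) and marks the wax (value of joint pad above 0.0113 m).
It fails at once if a bystander (jar, file or pliers) is moved by more than 25 mm (distance of any of flux_jar, needle_file, pliers from where it was at the start of the episode above 0.025 m).
It also fails if it takes over 72 s, if anything falls off the work surface, if the arm or the gripper's body presses on something with over 40 N, if the wrist force passes 120 N, or if a joint passes its speed limit or range.

### The arm

A 6-joint arm with a two-finger parallel gripper is mounted at the origin on a cart in front of the work surface, level with it; the furniture and walls round the work are solid. World frame = base frame: x ahead of the robot, y to its left, z up, the work surface at z = 0. Lengths are in m, angles in rad, forces in N, time in s.
With the tool pointing down it reaches from about 0.325 to 0.775 m from the base axis. Payload 5.5 kg.
Tool frame: the origin (TCP) lies between the finger pads; the fingertips stand finger_overhang ahead of it and the grasp point (between the pads) lies 3 mm ahead of it (finger_overhang is the distance from the TCP to the fingertips, in m); z points along the fingers, y is the direction in which the jaws open and shut (so a half turn about z gives the same grasp; the last joint's range is limited). The gripper opens to 85 mm and grips with 20 to 120 N. Pads are 22 mm wide; open, the fingers measure 114 mm over their backs; the gripper's body (76 mm by 85 mm) begins 54 mm behind the grasp point. The pads swing forward as they close: fully open they stand 13 mm farther back than shut.
Start: joints at [1.09, 0.091, 1.231, -0, 1.82, -0.057], TCP at [0.247, 0.547, 0.253] pointing down, gripper open.
Joint ranges: [-2.87, 2.87], [-0.86, 2.18], [0.17, 2.46], [-1.51, 4.65], [0.06, 2.69], [-2.65, 2.65]. Speed limits (rad/s): [2.57, 2.57, 3.01, 3.14, 3.14, 3.14].

### API

Orientations are given as a 3x3 rotation matrix whose columns are the frame's x, y, z axes.
In Python, from workcell import * gives the robot as it stands. The module is installed in compiled form; this text tells all that it offers. Calls block until the motion is done:
- move_pose(position, orientation): joint-space move of the TCP to a pose.
- line_to(position, rotation=None, vel=0.15, f_stop=None): straight line of the TCP; rotation=None keeps the orientation; vel is the mean speed in m/s. With f_stop (N) it stops when the force on the tool has changed by that much, and returns True; else False.
- movej(angles): joint-space move.
- command_gripper(opening, grip_force=None): finger opening in m; grip_force is the grip in N (None keeps the last); returns when the fingers have stopped.
- pause(seconds).
- solve_ik(position, orientation): joint angles nearest the present ones, or None.
- observe(): the state.
- camera(name): name is "scene" or "side" or "wrist"; returns a dict with "frame" (480x640x3 uint8, red, green, blue), "mtx" (3x3 intrinsics, pixels), "rvec" (rotation vector, rad) and "tvec" (3), from world to camera coordinates, as OpenCV has them. Camera axes: x right, y down, z forward; pixel columns grow to the right and rows downward; lengths in m; the calibration is good to about 2 mm. A picture is of the moment at which its call begins. There is no depth.
A pose or a line that the arm cannot do raises IKError and nothing moves.
- job_done(): hands the job in, once; it reports no verdict.
Trained networks look in a picture, given as the dict that the camera call returned (one of the last four; its "shot" number tells which), for a name from the list of things; names that differ only in an ending like _2 or _b are one class to them, and where a whole thing is asked for, a point or a joint stands for the part that bears it (a point fixed in the world has none). Each returns a list of dicts, best first, with "conf" (0 to 1); they miss things now and then, are a little off and sometimes report something else, mostly with a low value. They report only what shows in the picture. A call takes as long as a camera call. They do not tell look-alikes from the thing itself.
- boxes_of(picture, label): "bbox" ([centre column, centre row, width, height] as shares, 0 to 1, of the picture: columns of its width, rows of its height, round what is visible of it).
The state is a dict: "time": time; "joints": joint angles; "joint_velocities": joint speeds; "joint_efforts": joint torques, N m; "tcp_pos": TCP position; "orientation": TCP orientation; "ft_force": force on the tool from outside, world axes, zero at the start; "ft_torque": the same for the moment, N m; "gripper_width": finger opening in m.
Only numpy, scipy, OpenCV 4.12 (cv2) and the standard library are available. Lean on these libraries where they do the work, as an engineer would, in place of code of your own. Each camera call takes 0.05 s, during which the arm holds its last target. There are 200 camera calls.

## Working session

There is one attempt and no reset: what is moved stays moved. The work goes in short steps, each a Python script; the robot and the scene stay as the last script left them, time stands still between calls to the robot, and variables do not carry over. Pictures are saved under pics/ and viewed, about 8 in all and at most 12, crops included, and the job is handed in when it is done.

```bash
mkdir -p pics; ls
cat > h.py <<'E'
from workcell import *
import numpy as np, cv2
def cam(n):
    c=camera(n); R,_=cv2.Rodrigues(np.array(c["rvec"],float)); return c,R,np.array(c["tvec"],float).ravel(),np.array(c["mtx"],float)
def ray(C,u,v):
    c,R,t,K=C; d=R.T@np.linalg.inv(K)@np.array([u,v,1.]); return -R.T@t,d
def atz(C,u,v,z):
    o,d=ray(C,u,v); return o+d*(z-o[2])/d[2]
def proj(C,P):
    c,R,t,K=C; p=K@(R@np.asarray(P,float)+t); return p[:2]/p[2]
def save(C,name,crop=None,s=1):
    f=C[0]["frame"]
    if crop: u0,v0,u1,v1=crop; f=f[v0:v1,u0:u1]
    f=cv2.resize(f,None,fx=s,fy=s,interpolation=cv2.INTER_CUBIC)
    cv2.imwrite("pics/"+name,f[:,:,::-1])
def boxes(C,l,n=4):
    return [(round(b["conf"],2),np.round(np.array(b["bbox"])*[640,480,640,480],1).tolist()) for b in boxes_of(C[0],l)[:n]]
E
python3 - <<'E'
from h import *
o=observe(); print(o["time"],o["tcp_pos"],o["gripper_width"],[k for k in o])
try: print(finger_overhang)
except Exception as e: print(e)
A=cam("scene");B=cam("side")
for n,C in(("scene",A),("side",B)):
    save(C,n+"0.png"); print(n,-C[1].T@C[2])
    for l in["vise","crank","crank_hub","crank_handle","wax","pad_face","shaft_top"]: print(l,boxes(C,l))
E
```

```text
pics
0.0 [0.24664538 0.54669416 0.25214935] 0.08532793200651691 ['time', 'joints', 'joint_velocities', 'joint_efforts', 'tcp_pos', 'orientation', 'ft_force', 'ft_torque', 'gripper_width']
0.022
scene [-0.21740495 -0.57114734  0.98875859]
vise [(0.93, [315.5, 266.0, 104.9, 73.4])]
crank [(0.66, [427.3, 308.1, 47.0, 28.4])]
crank_hub [(0.73, [425.7, 310.8, 48.3, 33.9]), (0.69, [259.8, 206.7, 16.1, 28.9]), (0.65, [303.6, 253.1, 27.5, 25.2])]
crank_handle [(0.81, [261.4, 204.1, 19.4, 29.6]), (0.69, [429.6, 308.4, 43.1, 29.4])]
wax [(0.95, [291.5, 248.8, 29.1, 25.5])]
pad_face [(0.65, [304.2, 252.7, 26.4, 23.2])]
shaft_top [(0.97, [312.4, 264.6, 102.6, 70.2])]
side [ 0.17998208 -0.85505122  0.58046032]
vise [(0.56, [292.4, 251.4, 67.4, 73.2])]
crank [(0.81, [344.3, 315.4, 22.3, 35.0]), (0.62, [285.4, 193.3, 28.6, 29.7])]
crank_hub [(0.84, [344.3, 314.7, 25.2, 28.8]), (0.63, [285.8, 193.5, 30.3, 30.4])]
crank_handle [(0.72, [287.7, 195.7, 29.7, 27.2]), (0.56, [342.7, 314.4, 17.8, 36.1])]
wax [(0.59, [278.9, 231.5, 30.6, 16.0])]
pad_face [(0.75, [285.8, 236.2, 31.5, 14.5])]
shaft_top [(0.97, [291.3, 249.0, 70.3, 75.0])]
```

Run:
```python
import cv2,numpy as np
a=cv2.imread("pics/scene0.png");b=cv2.imread("pics/side0.png")
a=cv2.resize(a[170:370,220:470],None,fx=3,fy=3,interpolation=cv2.INTER_CUBIC)
b=cv2.resize(b[160:360,200:450],None,fx=3,fy=3,interpolation=cv2.INTER_CUBIC)
cv2.imwrite("pics/sceneC.png",a);cv2.imwrite("pics/sideC.png",b)
```

```text
(no output)
```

View pics/sceneC.png

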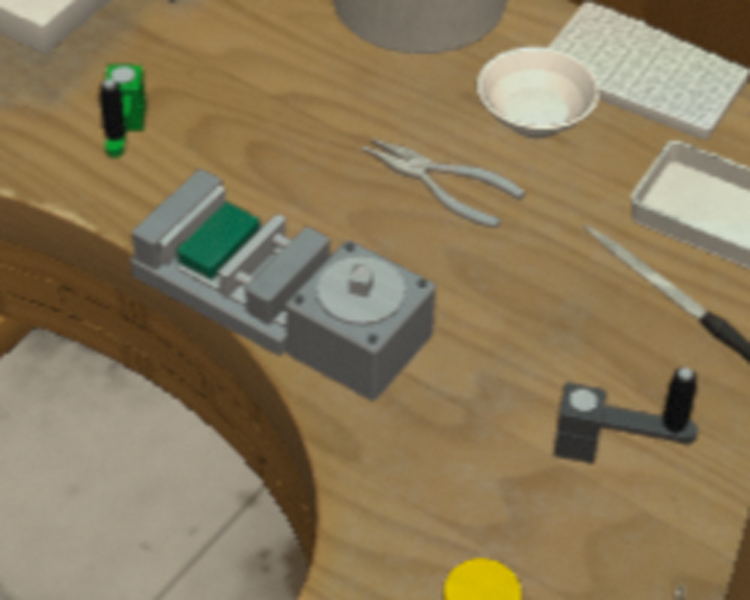

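View pics/sideC.png

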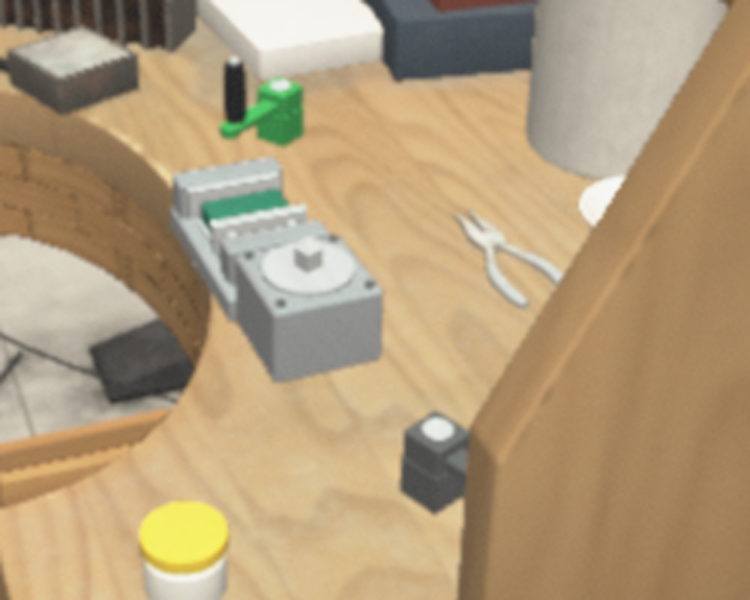

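The scene crop shows the dark crank: hub top at full-frame (414,303), grip top at (448,294). The look-alike is the green crank at (260,203), which is rejected by colour. The vise shaft top is at (340,259). In the side crop the crank hub top is at (346,303), with its grip hidden by the panel.

Run:
```python
from h import *
A=cam("scene");B=cam("side")
s=lambda x,y:(220+x/3,170+y/3); d=lambda x,y:(200+x/3,160+y/3)
hub=atz(A,*s(583,400),.046); hub2=atz(B,*d(437,430),.046)
gr=atz(A,*s(685,373),.0895)
print("hub",hub,hub2,"grip",gr,"dist",np.linalg.norm(gr[:2]-hub[:2]),"yaw",np.arctan2(*(gr-hub)[[1,0]]))
print("shaft",atz(A,*s(361,266),.082),atz(B,*d(308,241),.082),"cover",atz(A,*s(360,289),.06),atz(B,*d(308,266),.06))
b=[atz(A,*s(*p),.056)[:2] for p in[(350,247),(427,284),(373,339),(299,299)]]
b2=[atz(B,*d(*p),.056)[:2] for p in[(334,239),(370,284),(281,303),(249,256)]]
for q in(b,b2): print("bolts",np.round(q,4).tolist(),np.mean(q,0))
for l in["flux_jar","needle_file","pliers"]: 
  for n,C in(("A",A),("B",B)): 
    for c,x in boxes(C,l,2): print(l,n,c,atz(C,x[0],x[1],.005)[:2])
```

```text
hub [ 0.47963268 -0.25256001  0.046     ] [ 0.4779545  -0.25331569  0.046     ] grip [ 0.5042989  -0.30700333  0.0895    ] dist 0.059770375470849915 yaw -1.1453986962276477
shaft [ 0.46137776 -0.08684272  0.082     ] [ 0.45790963 -0.09343024  0.082     ] cover [ 0.46041891 -0.08703241  0.06      ] [ 0.45982929 -0.08861417  0.06      ]
bolts [[0.4907, -0.0563], [0.4944, -0.1187], [0.4327, -0.1181], [0.4313, -0.0574]] [ 0.46226475 -0.08760801]
bolts [[0.4896, -0.0569], [0.492, -0.1156], [0.4317, -0.1175], [0.4297, -0.0588]] [ 0.46075024 -0.08718872]
flux_jar A 0.71 [ 0.47164545 -0.01638016]
flux_jar A 0.61 [ 0.32784443 -0.27291387]
flux_jar B 0.57 [ 0.32512091 -0.26654179]
needle_file A 0.69 [ 0.62580528 -0.24810712]
needle_file A 0.65 [0.47717225 0.02411089]
pliers A 0.68 [ 0.62342917 -0.04494552]
pliers B 0.68 [ 0.62865901 -0.0478574 ]
```

Both cameras agree on the hub, the grip is 59.8 mm from it (60 expected), and the shaft estimates are consistent too. Next come wrist-camera views from above: the shaft for its angle, then the crank.

```bash
cat >> h.py <<'E'
def down(yaw):  # tool y axis at yaw, z down
    y=np.array([np.cos(yaw),np.sin(yaw),0]); z=np.array([0,0,-1.]); return np.stack([np.cross(y,z),y,z],1)
E
python3 - <<'E'
from h import *
o=observe(); print(np.round(o["orientation"],2).tolist())
for yaw in np.arange(-np.pi,np.pi,np.pi/6):
    for p in([.461,-.0875,.25],[.479,-.253,.20]):
        try:q=solve_ik(p,down(yaw))
        except IKError: q=None
        print(round(yaw,2),p[1],None if q is None else np.round(q,2).tolist())
C=cam("wrist");print("cam in tool",np.array(o["orientation"]).T@(-C[1].T@C[2]-o["tcp_pos"]), "axis in tool",np.round(np.array(o["orientation"]).T@C[1].T,2).tolist())
print(C[3].tolist())
E
```

```text
[[-0.91, 0.41, 0.0], [0.41, 0.91, 0.0], [0.0, 0.0, -1.0]]
-3.14 -0.0875 None
-3.14 -0.253 [-0.55, -0.07, 1.49, -0.0, 1.72, 2.59]
-2.62 -0.0875 [-0.26, -0.26, 1.57, -0.0, 1.83, 2.36]
-2.62 -0.253 [-0.55, -0.07, 1.49, -0.0, 1.72, 2.07]
-2.09 -0.0875 [-0.26, -0.26, 1.57, -0.0, 1.83, 1.83]
-2.09 -0.253 [-0.55, -0.07, 1.49, -0.0, 1.72, 1.55]
-1.57 -0.0875 [-0.26, -0.26, 1.57, -0.0, 1.83, 1.31]
-1.57 -0.253 [-0.55, -0.07, 1.49, -0.0, 1.72, 1.02]
-1.05 -0.0875 [-0.26, -0.26, 1.57, -0.0, 1.83, 0.79]
-1.05 -0.253 [-0.55, -0.07, 1.49, -0.0, 1.72, 0.5]
-0.52 -0.0875 [-0.26, -0.26, 1.57, -0.0, 1.83, 0.26]
-0.52 -0.253 [-0.55, -0.07, 1.49, -0.0, 1.72, -0.03]
-0.0 -0.0875 [-0.26, -0.26, 1.57, -0.0, 1.83, -0.26]
-0.0 -0.253 [-0.55, -0.07, 1.49, -0.0, 1.72, -0.55]
0.52 -0.0875 [-0.26, -0.26, 1.57, -0.0, 1.83, -0.78]
0.52 -0.253 [-0.55, -0.07, 1.49, -0.0, 1.72, -1.07]
1.05 -0.0875 [-0.26, -0.26, 1.57, -0.0, 1.83, -1.31]
1.05 -0.253 [-0.55, -0.07, 1.49, -0.0, 1.72, -1.6]
1.57 -0.0875 [-0.26, -0.26, 1.57, -0.0, 1.83, -1.83]
1.57 -0.253 [-0.55, -0.07, 1.49, -0.0, 1.72, -2.12]
2.09 -0.0875 [-0.26, -0.26, 1.57, -0.0, 1.83, -2.35]
2.09 -0.253 [-0.55, -0.07, 1.49, -0.0, 1.72, -2.64]
2.62 -0.0875 None
2.62 -0.253 None
cam in tool [ 0.08450832  0.00087224 -0.12061302] axis in tool [[0.0, -0.95, -0.33], [1.0, 0.0, -0.0], [0.0, -0.33, 0.95]]
[[378.0669423372331, 0.0, 325.2526664819607], [0.0, 378.0669423372331, 244.9197442822347], [0.0, 0.0, 1.0]]
```

Run:
```python
from h import *
R=down(.426)
move_pose([.461,-.0875,.202],R); pause(.3)
C=cam("wrist"); save(C,"w_shaft.png"); np.savez("cs.npz",f=C[0]["frame"],R=C[1],t=C[2],K=C[3]); print(observe()["tcp_pos"],boxes(C,"shaft_top"),proj(C,[.461,-.0875,.082]))
move_pose([.479,-.253,.186],R); line_to([.479,-.253,.166]);pause(.3)
C=cam("wrist"); save(C,"w_hub.png"); np.savez("ch.npz",f=C[0]["frame"],R=C[1],t=C[2],K=C[3]); o=observe();print(o["tcp_pos"],o["time"],proj(C,[.479,-.253,.046]),boxes(C,"crank_hub"),boxes(C,"crank_handle"))
a=cv2.imread("pics/w_shaft.png");b=cv2.imread("pics/w_hub.png")
cv2.imwrite("pics/both.png",np.hstack([cv2.resize(x[120:420,220:420],None,fx=2,fy=2,interpolation=cv2.INTER_CUBIC) for x in(a,b)]))
```

```text
[ 0.46105911 -0.08727039  0.20194268] [(0.88, [372.9, 146.0, 220.9, 291.9])] [324.52481132 247.96258371]
[ 0.4792248  -0.25299161  0.16670094] 5.3833 [324.24059211 246.98013621] [(0.87, [327.7, 288.4, 39.9, 165.9])] [(0.73, [326.8, 288.8, 41.7, 155.5])]
```

View pics/both.png

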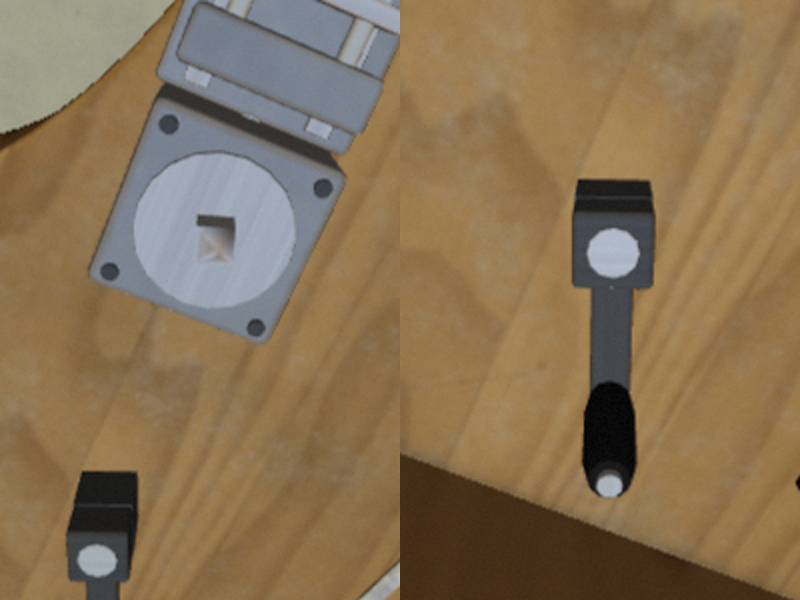

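Left: the shaft square appears roughly aligned with the image, at about crop (215,238). Right: dark hub cap at (613,253) and grip top at (609,486), well aligned with the tool. I'll zoom in on the shaft to measure its angle.

Run:
```python
import cv2
a=cv2.imread("pics/w_shaft.png")[220:260,305:355]
cv2.imwrite("pics/shz.png",cv2.resize(a,None,fx=14,fy=14,interpolation=cv2.INTER_CUBIC))
```

```text
(no output)
```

View pics/shz.png

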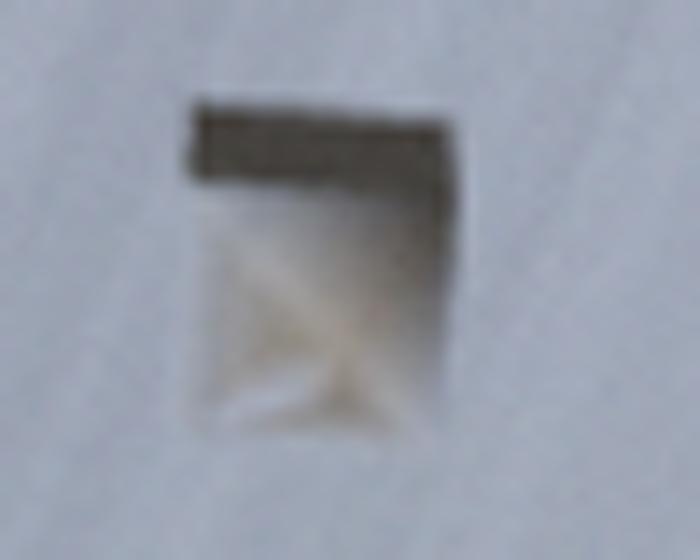

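Run:
```python
from h import *
from scipy.optimize import least_squares
def L(f): d=np.load(f); return (None,d["R"],d["t"],d["K"])
S=L("cs.npz");H=L("ch.npz")
px=lambda x,y:np.array([305+(x+.5)/14-.5,220+(y+.5)/14-.5])
ob=[(200,98,.06,-1,1),(454,118,.06,1,1),(188,182,.074,-1,1),(450,196,.074,1,1),(188,432,.074,-1,-1),(432,436,.074,1,-1)]
# image right ~ tool +y, image up ~ tool +x ; corner signs (right,up)
R=down(.426)
def corner(p,z,r,u):
    a=.426+p[2]; y=np.array([np.cos(a),np.sin(a)]); x=np.array([-y[1],y[0]])
    return np.r_[p[:2]+.00675*(r*y+u*x),z]
f=lambda p:np.concatenate([proj(S,corner(p,z,r,u))-px(x,y) for x,y,z,r,u in ob])
s=least_squares(f,[.461,-.0875,0]); print("shaft",s.x,"rms px",np.sqrt(np.mean(s.fun**2)),np.round(s.fun.reshape(-1,2),1).tolist())
im=np.load("cs.npz")["f"]; 
q=lambda x,y:(220+(x-400*(x>=400))/2,120+y/2)
print("shaft top pt",atz(S,*px(335,345),.082)); print("cover",atz(S,*q(215,230),.06))
b=[atz(S,*q(*p),.056)[:2] for p in[(169,125),(323,188),(256,328),(110,272)]];print("bolts",np.mean(b,0),np.round(b,4).tolist())
h=atz(H,*q(613,253),.046);g=atz(H,*q(609,485),.0895);print("hub",h,g,np.linalg.norm((g-h)[:2]),"yaw",np.arctan2(*(g-h)[[1,0]])+np.pi/2)
k=[atz(H,*q(*p),.046)[:2] for p in[(575,213),(654,213),(572,286),(653,286)]];print("hub sq",np.mean(k,0),[np.arctan2(*(k[i+1]-k[i])[::-1]) for i in(0,2)])
```

```text
shaft [ 0.46199534 -0.08534205 -0.05044541] rms px 0.580405434439105 [[-0.6, -0.0], [-0.1, -0.5], [-0.1, -0.3], [0.8, -0.3], [-1.0, 0.3], [0.9, 0.9]]
shaft top pt [ 0.46229555 -0.08394194  0.082     ]
cover [ 0.46199372 -0.08460783  0.06      ]
bolts [ 0.46251633 -0.08617571] [[0.4316, -0.0571], [0.4915, -0.055], [0.4935, -0.1153], [0.4334, -0.1172]]
hub [ 0.48024957 -0.25205325  0.046     ] [ 0.50434156 -0.30817457  0.0895    ] 0.061073942708673945 yaw 0.405493713177002
hub sq [ 0.47996864 -0.25104412] [np.float64(0.4267819601661511), np.float64(0.4268300855551391)]
```

Run:
```python
from h import *
R=down(.423); h=[.4801,-.2517]
line_to([*h,.10],R); print(line_to([*h,.039],vel=.08,f_stop=8),observe()["tcp_pos"][2])
command_gripper(.015,60); pause(.2); o=observe(); print("w",o["gripper_width"],o["tcp_pos"])
z0=o["tcp_pos"][2]
line_to([*h,z0+.12],vel=.12); R2=down(.376)
line_to([.462,-.0852,z0+.12],R2,vel=.12); line_to([.462,-.0852,z0+.09],vel=.08);pause(.2)
o=observe(); print(o["time"],o["gripper_width"],o["tcp_pos"],o["ft_force"])
open("z0","w").write(str(z0))
C=cam("wrist"); save(C,"w_held.png",(220,120,420,420),2)
B=cam("side"); save(B,"s_held.png",(250,190,350,290),5)
a=cv2.imread("pics/w_held.png");b=cv2.imread("pics/s_held.png");b=cv2.resize(b,(400,400));a=a[:400]
cv2.imwrite("pics/held.png",np.hstack([a,b]))
```

```text
False 0.03952912536402592
w 0.027440478531533388 [ 0.48028581 -0.25183488  0.0394222 ]
11.1667 0.027512158103805525 [ 0.46228912 -0.08525597  0.13005071] [ 0.2296832  -0.79511327 -2.262409  ]
```

View pics/held.png

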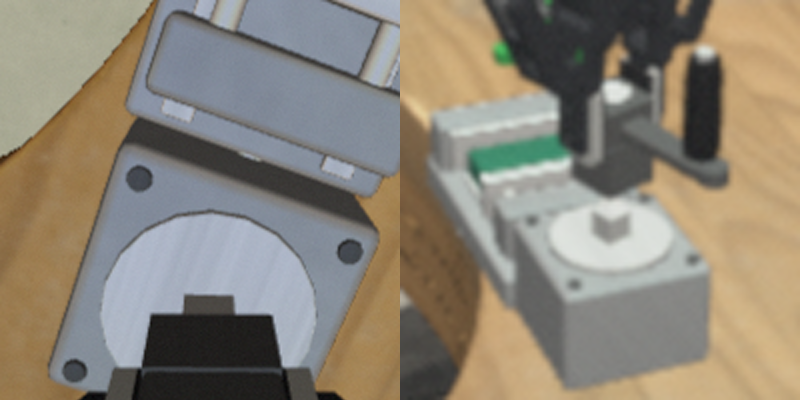

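The crank is held upright and level over the shaft: hub centre at about (208,340) in the left view, shaft at (209,303), laterally aligned. Lowering gently now.

Run:
```python
from h import *
z0=float(open("z0").read())
hit=line_to([.462,-.0852,z0+.0612],vel=.03,f_stop=10)
o=observe(); print(hit,"underside",o["tcp_pos"][2]-z0,o["tcp_pos"],o["ft_force"],o["ft_torque"],o["time"])
```

```text
False underside 0.06140834443634507 [ 0.46208905 -0.08517302  0.10083054] [ 0.98504166  0.01528615 -1.58526987] [ 0.03308008 -0.01189025 -0.00531288] 12.375
```

It went on without contact, fully down. Releasing it, then looking at the seating and the jaws.

Run:
```python
from h import *
command_gripper(.06); pause(.2)
p=observe()["tcp_pos"]; line_to([p[0],p[1],.19],vel=.15)
R=down(0.0) # camera on +y side
line_to([.462,.02,.24],R,vel=.3); pause(.2)
C=cam("wrist"); np.savez("cj.npz",f=C[0]["frame"],R=C[1],t=C[2],K=C[3]); save(C,"jaw0.png",(120,20,520,460),1.5)
print(observe()["time"],boxes(C,"wax"),boxes(C,"pad_face"),boxes(C,"crank_hub"),boxes(C,"crank_handle"))
hub=[.462,-.0852,.106];print(proj(C,hub),proj(C,[.484,-.141,.1495]))
```

```text
14.625 [(0.93, [322.6, 197.1, 70.4, 35.2])] [(0.68, [323.8, 227.6, 79.5, 16.2])] [(0.81, [337.0, 378.8, 56.6, 130.9]), (0.72, [394.7, 25.5, 89.8, 48.5]), (0.22, [324.4, 195.4, 70.1, 35.3])] [(0.97, [393.8, 24.4, 96.2, 48.8]), (0.9, [336.3, 381.2, 59.2, 124.0])]
[326.1288958  365.47415363] [355.92818481 466.30615454]
```

View pics/jaw0.png

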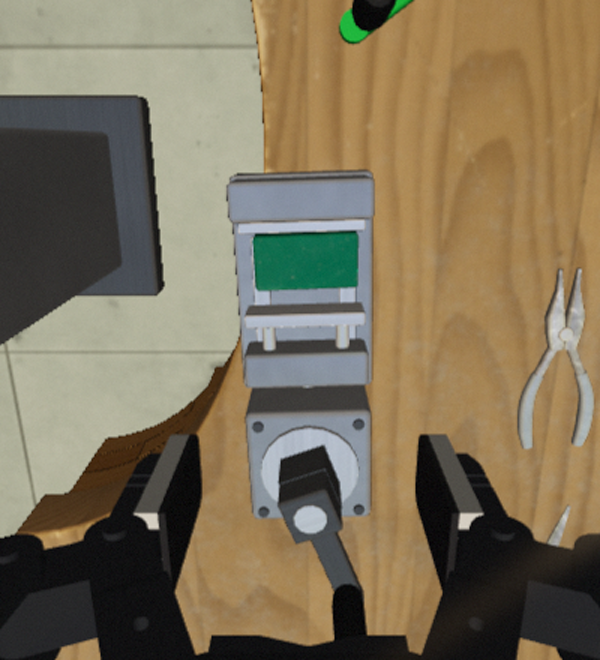

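The hub cap at full-frame (327,366) matches the seated prediction (326,365.5), so the crank is down. The wax spans crop rows 233–290, and the sprung plate's top spans rows 307–325. Measuring the gap in the vise frame next.

Run:
```python
from h import *
d=np.load("cj.npz");S=(None,d["R"],d["t"],d["K"])
q=lambda x,y:(120+x/1.5,20+y/1.5)
Y=lambda x,y,z:(atz(S,*q(x,y),z)[1]+.0852)*1000
for z in(.036,.040,.044): print(z,"wax",Y(305,290,z),Y(305,233,z),Y(305,290,z)-Y(305,233,z),"w",[ (atz(S,*q(358,262),z)-atz(S,*q(254,262),z))[0]*1000])
for z in(.044,.047,.050): print(z,"plate back,front",Y(305,325,z),Y(305,316,z),Y(305,307,z),"carriage front/back",Y(305,353,z),Y(305,365,z),Y(305,385,z),"plate w",(atz(S,*q(365,312),z)-atz(S,*q(245,312),z))[0]*1000, "fixed",Y(305,220,z),Y(305,232,z))
```

```text
0.036 wax 106.88965334865333 140.14945177666354 -33.259798428010214 w [np.float64(60.00383707883916)]
0.04 wax 107.91049277201904 140.75892871731045 -32.84843594529141 w [np.float64(59.26170006779164)]
0.044 wax 108.93133219538478 141.36840565795737 -32.437073462572585 w [np.float64(58.519563056744104)]
0.044 plate back,front 87.90376333121579 93.39555613512904 98.8281105360947 carriage front/back 70.42861350884877 62.75327588130923 49.703709257210306 plate w 69.55267618334648 fixed 148.47138150132895 141.91854853457042
0.047 plate back,front 88.86939444042092 94.30895262632058 99.68983584920203 carriage front/back 71.56045769423756 63.95812324497054 51.03267622118994 plate w 68.89113311317251 fixed 148.86092998832467 142.37042361310864
0.05 plate back,front 89.83502554962605 95.22234911751211 100.55156116230935 carriage front/back 72.69230187962633 65.16297060863185 52.36164318516958 plate w 68.2295900429985 fixed 149.25047847532042 142.8222986916469
```

```bash
cat >> h.py <<'E'
CX=np.array([.4621,-.0852]); ZH=.134
def hp(a,r=.06): return CX+r*np.array([np.cos(a),np.sin(a)])
def wind(a,tot,n,vel=.08,fmax=25):
    for i in range(n):
        a2=a-tot/n; line_to([*hp(a2),ZH],vel=vel); a=a2
        f=np.array(observe()["ft_force"]); print(round(a,3),np.round(f,1).tolist(),end=" | ")
        if np.linalg.norm(f)>fmax: print("HIGH"); break
    print(); return a
E
python3 - <<'E'
from h import *
a=-1.195; R=down(0.)
p=hp(a); move_pose([*p,.20],R); print(line_to([*p,ZH],vel=.08,f_stop=8))
command_gripper(.01,25); pause(.2); o=observe(); print("w",o["gripper_width"],o["tcp_pos"],o["ft_force"])
a=wind(a,2*np.pi/4,4,.05)
print(a,observe()["time"]); open("a","w").write(str(a))
E
```

```text
False
w 0.016941218918653828 [ 0.48432178 -0.14121874  0.1344042 ] [-0.16325528 -1.16485556  2.53792603]
-1.588 [-0.9, -4.2, 4.7] | -1.98 [-1.2, -5.5, 6.3] | -2.373 [-3.5, -4.0, 6.6] | -2.766 [-3.3, -2.1, 6.7] | 
-2.7657963267948964 19.625
```

Forces are low, so I'm continuing to about 1.5 turns before looking.

Run:
```python
from h import *
a=float(open("a").read())
a=wind(a,2*np.pi*1.25,18,.12)
print(a,observe()["time"]); open("a","w").write(str(a))
C=cam("side");save(C,"side1.png",(240,200,360,290),6); A=cam("scene");save(A,"scene1.png",(240,210,380,315),5)
c=cv2.imread("pics/side1.png");
```

```text
-3.202 [-2.1, 0.5, 6.5] | -3.638 [-0.2, 0.8, 5.7] | -4.075 [-0.8, 0.6, 5.0] | -4.511 [0.0, 0.9, 5.6] | -4.947 [1.1, 0.3, 4.9] | -5.384 [0.8, 0.9, 5.4] | -5.82 [1.2, 1.0, 4.6] | -6.256 [1.9, -0.2, 4.3] | -6.693 [1.5, -0.1, 5.1] | -7.129 [2.0, -2.7, 4.3] | -7.565 [-0.8, -3.5, 6.1] | -8.002 [-1.4, -4.9, 6.4] | -8.438 [-4.4, -4.2, 8.4] | -8.874 [-5.1, -2.4, 9.1] | -9.311 [-4.2, 0.0, 8.4] | -9.747 [-1.3, 1.3, 7.0] | -10.183 [0.1, -0.5, 5.1] | -10.62 [-0.7, -0.5, 5.3] | 
-10.61977796076938 26.225
```

View pics/scene1.png

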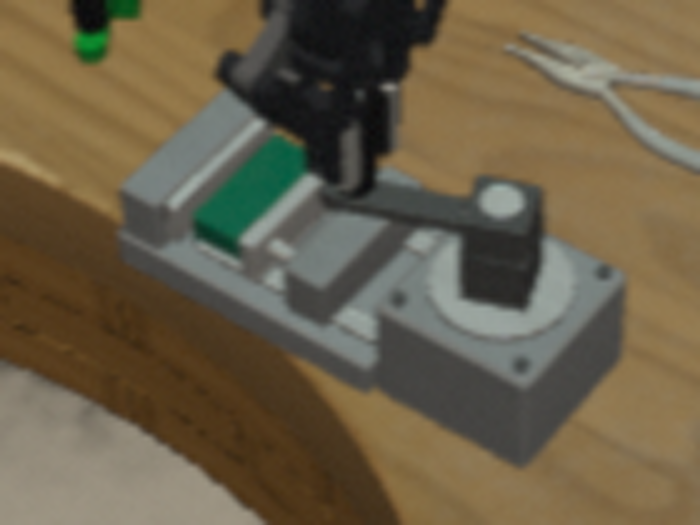

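The jaw has moved up close to the wax, with the plate at about (280,215) next to the block at (250,190). Winding a little further, to 1.8 turns, which is safe even with the smallest estimated gap. Then a look with the wrist camera.

Run:
```python
from h import *
a=float(open("a").read())
a=wind(a,2*np.pi*.3,5,.1)
pause(.2);print(a,observe()["time"]); open("a","w").write(str(a))
C=cam("wrist");np.savez("c2.npz",f=C[0]["frame"],R=C[1],t=C[2],K=C[3]);save(C,"w2.png",(60,0,500,440),1.35)
print(proj(C,[.462,.025,.047]))
```

```text
-10.997 [-0.8, 0.8, 6.6] | -11.374 [1.0, -0.2, 5.3] | -11.751 [0.9, 0.3, 6.1] | -12.128 [1.2, 1.0, 5.5] | -12.505 [2.0, -0.1, 6.1] | 
-12.504733552923254 28.4
[205.18761609  69.39565685]
```

View pics/w2.png

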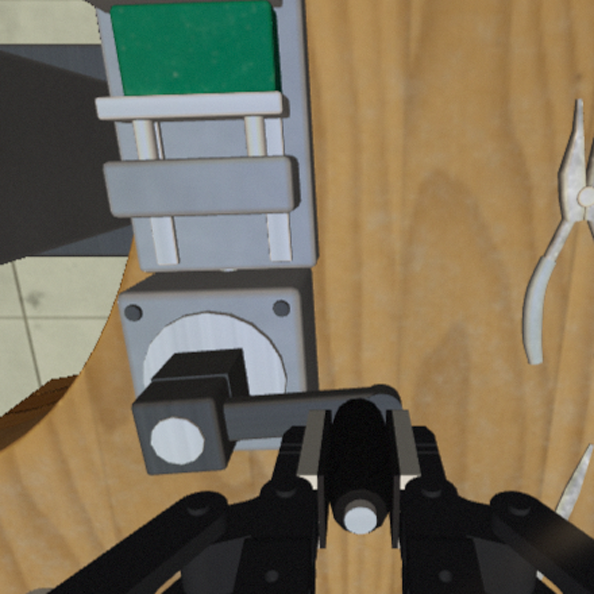

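The plate (rows 94–117) now sits against the wax edge, with the carriage front at row 157. Measuring how far the plate is in.

Run:
```python
from h import *
d=np.load("c2.npz");S=(None,d["R"],d["t"],d["K"]);f2=d["f"]
d=np.load("cj.npz");T=(None,d["R"],d["t"],d["K"]);f1=d["f"]
def edges(S,f,x0,lo,hi,z=.047):
    # mean grey profile along vise +y at top height, over an x band
    ys=np.arange(lo,hi,.0005); xs=np.linspace(x0-.008,x0+.008,9)
    g=cv2.cvtColor(f,cv2.COLOR_RGB2GRAY).astype(np.float32); P=np.array([[proj(S,[x,y-.0852,z]) for x in xs] for y in ys],np.float32)
    v=cv2.remap(g,P[...,0],P[...,1],cv2.INTER_LINEAR).mean(1); return ys*1000,v
for n,S,f in(("before",T,f1),("now",S,f2)):
    ys,v=edges(S,f,.462,.045,.125); e=np.gradient(cv2.GaussianBlur(v[:,None],(1,5),0)[:,0])
    i=[k for k in range(2,len(e)-2) if abs(e[k])>3 and abs(e[k])==max(abs(e[k-2:k+3]))]
    print(n,[(float(ys[k]),round(float(e[k]),1)) for k in i])
```

```text
before [(50.5, 14.8), (71.50000000000003, -14.9), (80.00000000000003, 20.7), (88.50000000000004, 7.7), (96.00000000000004, -25.1), (102.00000000000004, 16.8), (110.50000000000006, -15.5)]
now [(65.50000000000001, -10.8), (67.50000000000001, 6.7), (86.50000000000003, -8.4), (88.00000000000004, 11.0), (101.00000000000004, -21.1), (102.50000000000004, 27.7), (110.50000000000006, -28.8)]
```

The carriage has moved 16 mm (1.8 turns × 9), while the plate has moved about 14.5 mm, so it is about 1.5 mm in. Half a turn more should bring it to about 6 mm.

```bash
cat >> h.py <<'E'
def prof(S,f,x0,lo,hi,z=.047):
    ys=np.arange(lo,hi,.0005); xs=np.linspace(x0-.008,x0+.008,9)
    g=cv2.cvtColor(f,cv2.COLOR_RGB2GRAY).astype(np.float32); P=np.array([[proj(S,[x,y-.0852,z]) for x in xs] for y in ys],np.float32)
    v=cv2.remap(g,P[...,0],P[...,1],cv2.INTER_LINEAR).mean(1)
    e=np.gradient(cv2.GaussianBlur(v[:,None],(1,5),0)[:,0])
    return [(round(float(ys[k]*1000),1),round(float(e[k]),1)) for k in range(2,len(e)-2) if abs(e[k])>3 and abs(e[k])==max(abs(e[k-2:k+3]))]
E
python3 - <<'E'
from h import *
a=float(open("a").read())
a=wind(a,np.pi,8,.1)
pause(.2);print(a,observe()["time"]); open("a","w").write(str(a))
C=cam("wrist"); print(prof(C,C[0]["frame"],.462,.045,.125))
command_gripper(.05);pause(.2); p=observe()["tcp_pos"]; line_to([p[0],p[1],.21],vel=.1)
line_to([.462,.02,.24],down(0.),vel=.2);pause(.2)
C=cam("wrist"); print(prof(C,C[0]["frame"],.462,.045,.125)); save(C,"jaw3.png",(120,20,520,460),1.3); o=observe();print(o["time"],o["ft_force"],boxes(C,"wax"),"hub seated px",proj(C,[*CX,.106]))
E
```

```text
-12.897 [3.0, -1.0, 6.5] | -13.29 [3.2, -2.2, 5.5] | -13.683 [2.8, -4.1, 6.0] | -14.076 [0.6, -5.1, 6.5] | -14.468 [-1.5, -5.1, 7.8] | -14.861 [-3.1, -3.6, 7.8] | -15.254 [-3.4, -1.7, 8.4] | -15.646 [-2.0, 0.1, 8.9] | 
-15.64632620651305 31.7167
[(70.0, -11.7), (72.0, 7.4), (91.0, -8.3), (93.0, 10.2), (100.5, -21.2), (102.5, 29.6), (110.5, -29.9)]
[(50.5, 16.8), (92.0, -15.5), (99.0, 21.3), (103.0, 8.7), (110.5, -22.8)]
34.3333 [-0.53309854 -0.15435162 -0.09456373] [(0.76, [323.9, 192.1, 69.4, 33.7]), (0.75, [305.1, 348.7, 86.8, 55.7])] hub seated px [326.17409611 364.82603801]
```

View pics/jaw3.png

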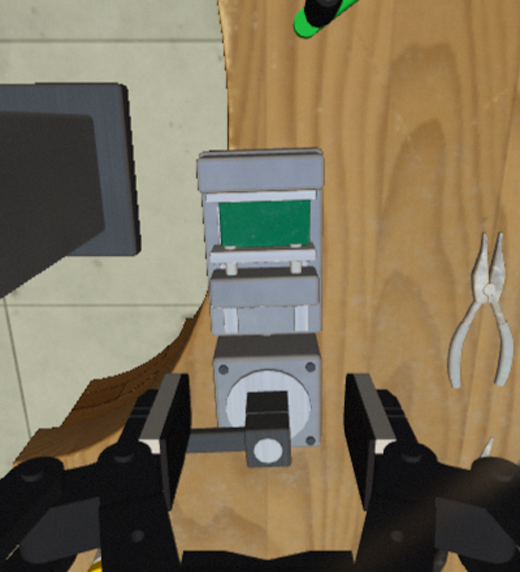

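Against the first picture from this same pose, the carriage has moved 20.5 mm (20.7 expected) and the plate 14.5 mm, so the plate is about 6 mm in. The wax lies square between the jaws. The hub cap is at (325.4,366.2), against (326.2,364.8) predicted when seated. The gripper is clear, so I'm handing in.

```bash
python3 -c "
from h import *
job_done(); print(observe()['time'])"
```

```text
the job is handed in; nothing more can be done
the job is handed in; nothing more can be done
```

I fitted the dark crank on the square shaft and wound it about 2.3 turns clockwise by its grip. I then let go, backed the gripper clear and handed in at about 34 s of the 72 s allowed. No verdict is reported, so these are my own last checks:

- **Crank:** it went fully down without hitting the 10 N stop. In the last picture its hub is within about 1.5 pixels of the predicted seated position. I only checked the final seating from that one view from above.
- **Face plate:** it is pushed in about 6 mm. From the same camera pose, the carriage moved 20.5 mm (20.7 mm expected from the turns) and the plate moved 14.5 mm.
- **Wax block:** it lies between the jaws against the fixed jaw, near the middle.
- **Forces:** the wrist force stayed at about 11 N or less while winding. It was close to zero once the gripper was clear.
- **Other things on the bench:** I did not touch the jar, file or pliers. I did not measure their positions again at the end.

No check failed. The only disagreement was a first estimate of the gap to the block, which came out as either 11.5 or 16.5 mm. I settled it at about 14.5 mm by stopping at 1.8 turns to look again.

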